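Close the clay-pebble canister with the lid kept in the two-tier rack

TASK

Take the canister's wooden screw lid out from between the two tiers of the little rack: lift the upper tray off by its handle and stand it on the felt mat, then set the lid level on the open canister, turn it back (counter-clockwise from above) until it drops onto the start of the thread, and tighten it clockwise until it is fully home. Put the upper tray back on the lower tray as it was, let go of everything, and leave the other things on the table where they are.

Things in the scene. Friction and masses are not known exactly. Their poses are not given: they have to be found in the camera images.
- canister: Open grey canister (body 104 mm wide) fixed on a round dark wooden foot 130 mm wide that is screwed to the table. Origin on the table at its axis, z up. Height of the lid's origin above this origin: 104 to 112 mm when the lid rests level on the threads or ribs, 98 mm when it has dropped into the gaps of the thread, 94 mm when fully home.
- canister_rim (a point): Centre of the canister's mouth, 121 mm above the table. The neck is 68 mm wide, 78 mm over the threads, its rim bevelled.
- thread (a point): On the canister's axis, 95 mm up, at the thread's low end. Right-hand, four starts: every 90 degrees a sloping thread (44), an open gap (38) and an upright stop rib (8). A lid lying on the threads cannot be turned clockwise past the ribs; turned counter-clockwise, at most 80 degrees, it drops about 10 mm in the gaps. Then it turns clockwise 44 to 73 degrees and runs 4 mm down to the stop.
- lid: Round wooden screw lid, 92 mm wide, 33.5 mm tall without its grip bar, about 160 g. Origin on the axis at the skirt's lower edge, z up. Hollow, 83 mm wide inside, with four inward pins near the lower edge, 71 mm tip to tip. It starts standing on the lower tray's floor, under the upper tray. Its weight makes it drop and run down the thread if it is held loosely while turned.
- lid_bar (a point): Middle of the upright grip bar across the lid's top: 66 mm long (along the lid's x), 18 mm thick (y), 30 mm tall, from 33.5 to 63.5 mm above the lid's origin.
- upper_tray: Upper tray of the rack: plywood, 150 mm (x) by 130 mm (y), on four 12 mm square dark legs 80 mm long at its corners. Plate top 88 mm, edges 98 mm above the feet. Origin at the centre, at the level of the feet, z up. About 350 g. It starts with its feet on the floor of the lower tray, within the raised edge.
- tray_handle (a point): Middle of the dark bar handle over the upper tray: 94 mm long (the tray's x), 16 mm thick (y), 20 mm tall, centred 140 mm above the tray's origin; two posts, 14 mm square, carry it at 40 mm either side.
- lower_tray: Lower tray of the rack, plywood, fixed to the table: 186 mm (x) by 166 mm (y). Origin on the table under its centre, z up. Its floor is at z = 12 mm and a raised edge, 12 mm thick, stands 10 mm above the floor; inside it measures 162 by 142 mm, 6 mm more on each side than the upper tray's feet.
- mat: Grey felt mat fixed on the table, 240 mm (x) by 200 mm (y), 2 mm thick, clear of things. Origin under its centre, z up.
- plant: Potted leafy plant, pot 100 mm wide, 85 mm tall; leave alone. Origin under its centre.
- spray_bottle: Clear bottle 60 mm wide, 160 mm tall; leave alone. Origin under its centre.
- bowl: White bowl 80 mm wide, 40 mm tall; leave alone. Origin under its centre.
- cactus_pot: Small cactus in a terracotta pot, 70 mm wide, 92 mm tall; leave alone. Origin under its centre.
- small_jar: Closed amber jar with a metal cap, 70 mm wide, 90 mm tall; leave alone. Origin under its centre.
- trowel: Flat hand tool 200 mm long, lying; leave alone. Origin at its middle.
- mug: White mug 80 mm wide, 90 mm tall; leave alone. Origin under its centre.
Things that resemble listed ones, but are neither listed nor needed, are in the scene too. Of the things shaped like the upper_tray, the plywood one is meant.

How it is judged:
On the way, in this order (a step that is already met when the one before it is completed fails the run):
1. the upper tray stands upright on the felt mat (horizontal distance between upper_tray and mat below 0.07 m and z of upper_tray in the frame of mat below 0.005 m and angle between upper_tray's own z axis and vertical below 0.05 rad), for 0.2 s.
2. the lid sits level on the canister's neck (z of lid in the frame of canister below 0.115 m and horizontal distance between lid and canister below 0.005 m and angle between lid's own z axis and vertical below 0.06 rad), for 0.2 s.
3. the lid is screwed fully home (z of lid in the frame of canister below 0.0957 m and horizontal distance between lid and canister below 0.004 m and angle between lid's own z axis and vertical below 0.05 rad), for 0.2 s.
At the end, for the whole second after the job is handed in: The lid is level on the canister and screwed home (within 1.7 mm of its lowest height, 4 mm of the axis), and the upper tray stands upright with its feet on the lower tray's floor inside the raised edge (within 12 mm and 0.12 rad of true, either way round), both at rest (all of step 3 and z of upper_tray in the frame of lower_tray between 0.009 and 0.015 m and horizontal distance between upper_tray and lower_tray below 0.012 m and angle between the x axis of upper_tray and the x axis of lower_tray, either way round below 0.12 rad and angle between upper_tray's own z axis and vertical below 0.05 rad and linear speed of each of upper_tray, lid below 0.02 m/s); the robot touches nothing.
It fails at once if another thing on the table is moved by more than 30 mm or tipped (distance of any of plant, spray_bottle, bowl, cactus_pot, small_jar, trowel, mug from where it was at the start of the episode above 0.03 m or angle between any of plant, spray_bottle, bowl, cactus_pot, small_jar, trowel, mug's own z axis and vertical above 0.4 rad).
It also fails if it takes over 72 s, if anything falls off the work surface, if the arm or the gripper's body presses on something with over 40 N, if the wrist force passes 120 N, or if a joint passes its speed limit or range.

ROBOT

A 6-joint arm with a two-finger parallel gripper is mounted at the origin on the work surface. World frame = base frame: x ahead of the robot, y to its left, z up, the work surface at z = 0. Lengths are in m, angles in rad, forces in N, time in s.
With the tool pointing down it reaches from about 0.275 to 0.825 m from the base axis. Payload 4.9 kg.
Tool frame: the origin (TCP) lies midway between the tips of the shut fingers; the grasp point (between the pads) lies 19 mm behind it (bot.grip_depth is the distance from the TCP to the grasp point, in m); y points along the fingers, x is the direction in which the jaws open and shut, and the axes are right-handed (so a half turn about y gives the same grasp; the last joint's range is limited). The gripper opens to 85 mm and grips with 20 to 120 N. Pads are 22 mm wide; open, the fingers measure 114 mm over their backs; the gripper's body (76 mm by 85 mm) begins 54 mm behind the grasp point. The pads swing forward as they close: fully open they stand 13 mm farther back than shut.
Start: joints at [-1.252, 0.326, -0.193, 1.052, 0, 1.437], TCP at [0.241, -0.495, 0.231] pointing down, gripper open.
Joint ranges: [-2.65, 2.65], [-0.97, 1.79], [-1.3, 1.35], [-1.93, 2.1], [-1.47, 1.37], [-3.14, 3.14]. Speed limits (rad/s): [2.57, 2.57, 3.14, 3.14, 3.14, 3.14].

INTERFACE

Orientations are given as a unit quaternion [w, x, y, z].
In Python, from cell import bot gives the robot as it stands. Calls block until the motion is done:
- bot.move_pose(position, orientation): joint-space move of the TCP to a pose.
- bot.move_linear(position, speed=0.15, rotation=None, until_force=None): straight line of the TCP; rotation=None keeps the orientation; speed is the mean speed in m/s. With until_force (N) it stops when the force on the tool has changed by that much, and returns True; else False.
- bot.goto_joints(angles): joint-space move.
- bot.set_gripper(opening, grasp_force=None): opening from 0.0 (shut) to 1.0 (fully open); grasp_force is the grip in N (None keeps the last); returns when the fingers have stopped.
- bot.wait(seconds).
- bot.solve_ik(position, orientation): joint angles nearest the present ones, or None.
- bot.camera(name): name is "scene" or "top" or "wrist"; returns the picture (420x560x3 uint8, red, green, blue); there is no depth.
- bot.calibration(name): a dict with "mtx" (3x3 intrinsics, pixels), "extrinsics" (4x4, takes a point from world to camera coordinates); the wrist camera has in their place "hand_eye" (4x4, takes a point from camera to tool coordinates, whose origin is the TCP and whose axes are the tool frame's). Camera axes: x right, y down, z forward; pixel columns grow to the right and rows downward; lengths in m; the calibration is good to about 2 mm. A picture is of the moment at which its call begins: read the wrist's pose just before it. calibration takes no time and is no camera call.
A pose or a line that the arm cannot do raises bot.PlanningError and nothing moves.
- bot.close_job(): hands the job in, once; it reports no verdict.
Trained networks look in the newest picture that a camera, given by its name, has taken for a name from the list of things; names that differ only in an ending like _2 or _b are one class to them, and where a whole thing is asked for, a point or a joint stands for the part that bears it (a point fixed in the world has none). Each returns a list of dicts, best first, with "confidence" (0 to 1); they miss things now and then, are a little off and sometimes report something else, mostly with a low value. They report only what shows in the picture. A call takes as long as a camera call. They do not tell look-alikes from the thing itself.
- bot.search_frame(camera, thing): "bbox" ([left, top, width, height] in pixels, round what is visible of it).
Readings, each from a call of its own:
- bot.read_clock(): time.
- bot.read_joint_positions(): joint angles.
- bot.read_joint_vel(): joint speeds.
- bot.read_joint_efforts(): joint torques, N m.
- bot.read_position(): TCP position.
- bot.read_tool_rot(): TCP orientation.
- bot.read_ft_force(): force on the tool from outside, world axes, zero at the start.
- bot.read_moment(): the same for the moment, N m.
- bot.read_gripper_width(): opening from 0.0 (shut) to 1.0 (fully open).
Only numpy, scipy, OpenCV 4.12 (cv2) and the standard library are available. Lean on these libraries where they do the work, as an engineer would, in place of code of your own. Each camera call takes 0.05 s, during which the arm holds its last target.

## Working session

There is one attempt and no reset: what is moved stays moved. The work goes in short steps, each a Python script; the robot and the scene stay as the last script left them, time stands still between calls to the robot, and variables do not carry over. Pictures are saved under pics/ and viewed, and the job is handed in when it is done.

```bash
ls; mkdir -p pics
python3 - <<'E'
from cell import bot
import cv2
for c in ["scene","top","wrist"]:
    im=bot.camera(c); cv2.imwrite(f"pics/{c}0.png",im[:,:,::-1])
    k=bot.calibration(c); print(c,{a:b.round(4).tolist() for a,b in k.items() if hasattr(b,'round')})
    for t in ["canister","lid","upper_tray","tray_handle","lower_tray","mat"]:
        print(t,[(d['bbox'],round(d['confidence'],2)) for d in bot.search_frame(c,t)])
print(bot.read_clock(),bot.read_position(),bot.read_tool_rot())
E
```

```text
pics
scene {'mtx': [[398.2807, 0.0, 274.1641], [0.0, 398.2807, 217.6355], [0.0, 0.0, 1.0]], 'extrinsics': [[-0.6737, 0.739, -0.0049, 0.323], [0.482, 0.4344, -0.7609, -0.156], [-0.5602, -0.515, -0.6488, 1.7145], [0.0, 0.0, 0.0, 1.0]]}
canister [([184.0, 188.9, 33.2, 39.7], 0.57)]
lid [([307.0, 278.6, 23.4, 17.0], 0.48), ([324.3, 220.4, 22.0, 18.6], 0.23), ([296.9, 237.4, 60.7, 69.3], 0.17)]
upper_tray [([296.0, 315.8, 73.7, 73.2], 0.75), ([296.0, 237.7, 61.7, 67.9], 0.72), ([375.4, 212.9, 61.8, 58.2], 0.65)]
tray_handle [([297.2, 238.0, 62.8, 66.6], 0.8), ([296.4, 316.2, 74.0, 70.1], 0.8), ([373.1, 216.7, 64.6, 55.4], 0.73)]
lower_tray [([289.0, 270.4, 75.6, 43.8], 0.86)]
mat [([309.1, 277.0, 20.9, 15.0], 0.66), ([230.0, 218.6, 85.4, 59.2], 0.62), ([323.5, 224.3, 22.4, 13.3], 0.52), ([184.8, 231.4, 54.9, 62.3], 0.2)]
top {'mtx': [[524.2628, 0.0, 277.6409], [0.0, 524.2628, 217.3681], [0.0, 0.0, 1.0]], 'extrinsics': [[0.0167, -0.9999, -0.0006, -0.0094], [-0.9914, -0.0164, -0.1301, 0.5034], [0.13, 0.0028, -0.9915, 1.8391], [0.0, 0.0, 0.0, 1.0]]}
canister [([342.1, 181.0, 35.2, 33.9], 0.6)]
lid []
upper_tray [([130.4, 125.1, 60.4, 59.0], 0.89), ([143.4, 269.7, 50.2, 38.7], 0.63), ([179.3, 184.2, 43.8, 44.5], 0.58), ([310.4, 255.5, 21.4, 16.4], 0.21)]
tray_handle [([132.4, 123.8, 48.8, 56.4], 0.96), ([139.0, 271.5, 51.7, 40.0], 0.89), ([180.6, 185.7, 38.6, 44.1], 0.85)]
lower_tray [([180.7, 181.5, 46.9, 53.6], 0.91)]
mat [([241.3, 176.6, 58.9, 71.3], 0.61), ([105.0, 190.8, 31.1, 58.0], 0.39)]
wrist {'mtx': [[331.9766, 0.0, 279.4857], [0.0, 331.9766, 203.3557], [0.0, 0.0, 1.0]], 'hand_eye': [[1.0, 0.0002, -0.0, -0.0003], [0.0001, -0.2982, 0.9545, -0.1435], [0.0002, -0.9545, -0.2982, 0.0743], [0.0, 0.0, 0.0, 1.0]]}
canister []
lid []
upper_tray []
tray_handle []
lower_tray []
mat []
1.05 [ 0.24063791 -0.49460147  0.23129183] [-0.59947489  0.59948323 -0.3749899   0.37500973]
```

View pics/scene0.png

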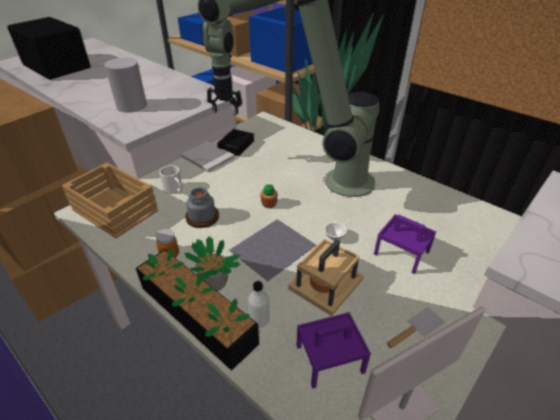

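View pics/top0.png

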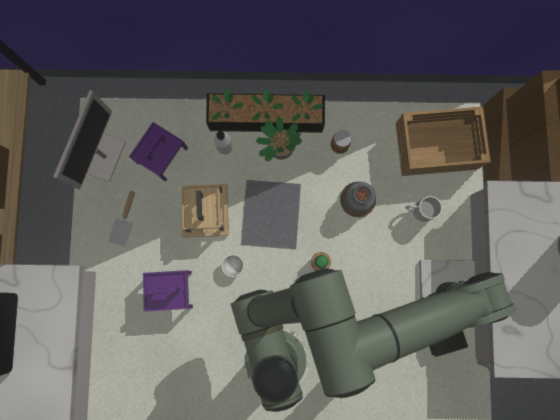

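View pics/wrist0.png

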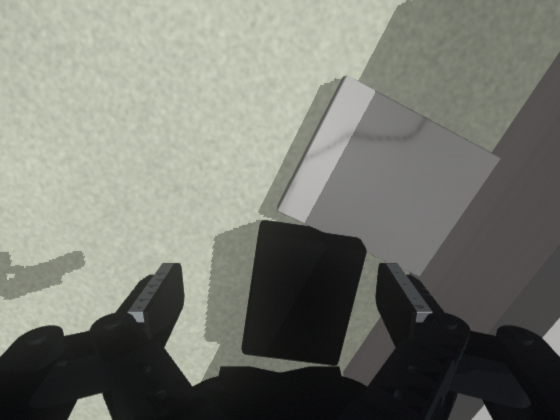

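View crops.

```bash
cat > h.py <<'E'
from cell import bot
import numpy as np, cv2
from scipy.spatial.transform import Rotation as R
def ext(c):
    k=bot.calibration(c)
    if 'extrinsics' in k: return k['mtx'],k['extrinsics']
    q=bot.read_tool_rot();p=bot.read_position()
    T=np.eye(4);T[:3,:3]=R.from_quat(np.r_[q[1:],q[0]]).as_matrix();T[:3,3]=p
    return k['mtx'],np.linalg.inv(T@k['hand_eye'])
def back(ke,uv,z):
    K,E=ke; Rw=E[:3,:3];o=-Rw.T@E[:3,3]
    d=Rw.T@np.linalg.inv(K)@np.array([uv[0],uv[1],1.]);return o+d*(z-o[2])/d[2]
def proj(ke,P):
    K,E=ke; p=K@(E[:3,:3]@np.asarray(P,float)+E[:3,3]);return p[:2]/p[2]
def quat(th):
    # tool down; tool x axis at angle th from world x
    x=np.array([np.cos(th),np.sin(th),0]);z=np.array([0,0,-1.]);y=np.cross(z,x)
    q=R.from_matrix(np.c_[x,y,z]).as_quat();return np.r_[q[3],q[:3]]
def snap(c,name):
    ke=ext(c);im=bot.camera(c);cv2.imwrite(f"pics/{name}.png",im[:,:,::-1]);np.savez(f"pics/{name}.npz",im=im,K=ke[0],E=ke[1]);return ke,im
E
python3 - <<'E'
import cv2
im=cv2.imread("pics/top0.png")
cv2.imwrite("pics/tc1.png",cv2.resize(im[165:265,170:310],None,fx=5.7,fy=5.7,interpolation=cv2.INTER_CUBIC))
cv2.imwrite("pics/tc2.png",cv2.resize(im[165:265,320:460],None,fx=5.7,fy=5.7,interpolation=cv2.INTER_CUBIC))
im=cv2.imread("pics/scene0.png")
cv2.imwrite("pics/sc1.png",cv2.resize(im[220:320,225:365],None,fx=5.7,fy=5.7,interpolation=cv2.INTER_CUBIC))
E
```

```text
(no output)
```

View pics/tc1.png

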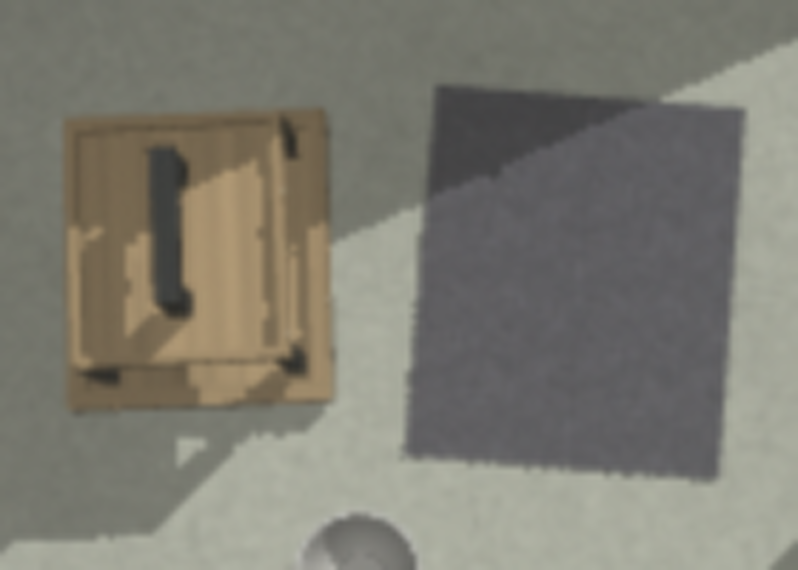

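View pics/tc2.png

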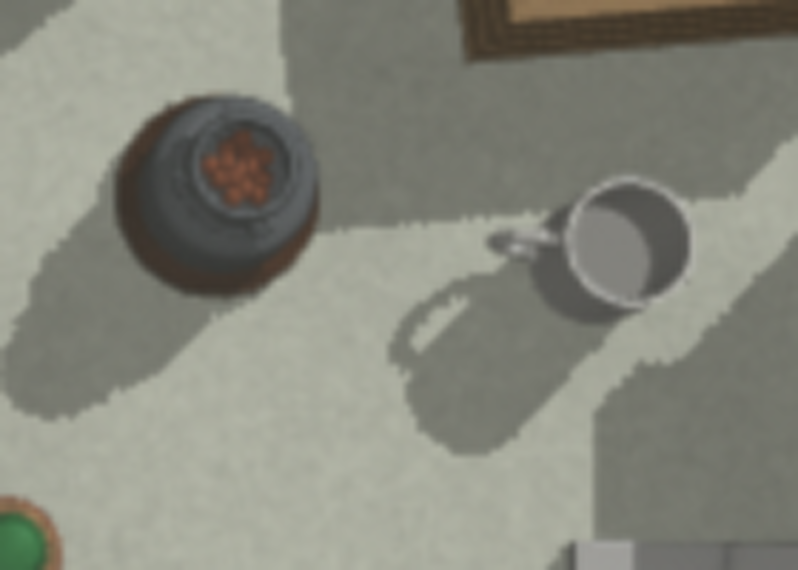

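View pics/sc1.png

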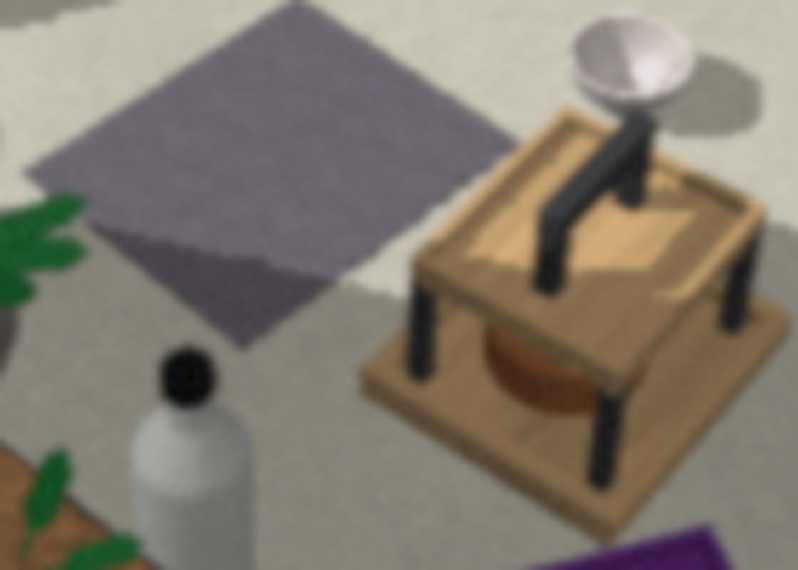

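Run:
```python
from h import *
ke=ext("top")
def c(ox,x,y): return (ox+(x+.5)/5.7-.5,165+(y+.5)/5.7-.5)
def quad(n,pts,z):
    P=np.array([back(ke,c(170,*p),z) for p in pts])[:,:2]
    print(n,"centre",P.mean(0).round(4),"sides",[round(float(np.linalg.norm(P[i]-P[i-1])),4) for i in range(4)],
     "ang",[round(float(np.degrees(np.arctan2(*(P[j]-P[i])[::-1]))),1) for i,j in((0,1),(3,2),(0,3),(1,2))])
quad("lower",[(65,117),(328,108),(332,400),(70,410)],.022)
quad("upper",[(72,122),(277,120),(290,360),(80,367)],.110)
quad("mat",[(436,86),(745,108),(717,482),(404,457)],.002)
a=back(ke,c(170,163,150),.162);b=back(ke,c(170,176,312),.162);print("handle",a,b,(a+b)/2,np.linalg.norm(a-b))
print("rim",back(ke,c(320,242,168),.121)[:2],"rimdiam",[np.linalg.norm(back(ke,c(320,*p),.121)-back(ke,c(320,*q),.121)) for p,q in [((190,168),(295,168)),((242,120),(242,218))]])
print("foot",back(ke,c(320,217,197),.01)[:2])
```

```text
lower centre [0.5279 0.2628] sides [0.187, 0.1671, 0.1864, 0.1644] ang [-87.1, -86.9, -176.7, -177.6]
upper centre [0.5249 0.2619] sides [0.1493, 0.1241, 0.1465, 0.1258] ang [-88.5, -87.1, -175.9, -175.2]
mat centre [0.5194 0.025 ] sides [0.2396, 0.1991, 0.2411, 0.1985] ang [-93.2, -93.6, 176.6, 176.4]
handle [0.57135922 0.26585264 0.162     ] [0.47570103 0.2547934  0.162     ] [0.52353013 0.26032302 0.162     ] 0.09629535749079088
rim [ 0.57706623 -0.28858909] rimdiam [np.float64(0.0630079615131929), np.float64(0.05967304982639774)]
foot [ 0.57796501 -0.29031913]
```

```bash
python3 - <<'E'
s=open('h.py').read()
i=s.index("def quat");j=s.index("def snap")
s=s[:i]+'''def quat(th):
    # tool y down; tool x (jaws) at angle th from world x
    x=np.array([np.cos(th),np.sin(th),0]);y=np.array([0,0,-1.]);z=np.cross(x,y)
    q=R.from_matrix(np.c_[x,y,z]).as_quat();return np.r_[q[3],q[:3]]
'''+s[j:]
open('h.py','w').write(s)
E
python3 - <<'E'
from h import *
for n,p in (("can",[.577,-.289,.3]),("tray",[.524,.261,.3]),("mat",[.52,.025,.3]),("can",[.577,-.289,.12])):
    for d in range(-180,180,30):
        j=bot.solve_ik(np.array(p),quat(np.radians(d)))
        print(n,d,None if j is None else np.round(j,2))
q=bot.read_tool_rot();print(R.from_quat(np.r_[q[1:],q[0]]).as_matrix().round(2))
E
```

```text
can -180 [-0.58  0.48  0.22  1.31  0.   -2.15]
can -150 [-0.58  0.48  0.22  1.31  0.   -2.67]
can -120 [-0.58  0.48  0.22  1.31  0.    3.09]
can -90 [-0.58  0.48  0.22  1.31  0.    2.56]
can -60 [-0.58  0.48  0.22  1.31  0.    2.04]
can -30 [-0.58  0.48  0.22  1.31  0.    1.52]
can 0 [-0.58  0.48  0.22  1.31  0.    0.99]
can 30 [-0.58  0.48  0.22  1.31  0.    0.47]
can 60 [-0.58  0.48  0.22  1.31  0.   -0.06]
can 90 [-0.58  0.48  0.22  1.31  0.   -0.58]
can 120 [-0.58  0.48  0.22  1.31  0.   -1.1 ]
can 150 [-0.58  0.48  0.22  1.31  0.   -1.63]
tray -180 [ 0.34  0.36  0.03  1.24  0.   -1.23]
tray -150 [ 0.34  0.36  0.03  1.24  0.   -1.76]
tray -120 [ 0.34  0.36  0.03  1.24  0.   -2.28]
tray -90 [ 0.34  0.36  0.03  1.24  0.   -2.81]
tray -60 [0.34 0.36 0.03 1.24 0.   2.95]
tray -30 [0.34 0.36 0.03 1.24 0.   2.43]
tray 0 [0.34 0.36 0.03 1.24 0.   1.91]
tray 30 [0.34 0.36 0.03 1.24 0.   1.38]
tray 60 [0.34 0.36 0.03 1.24 0.   0.86]
tray 90 [0.34 0.36 0.03 1.24 0.   0.34]
tray 120 [ 0.34  0.36  0.03  1.24  0.   -0.19]
tray 150 [ 0.34  0.36  0.03  1.24  0.   -0.71]
mat -180 [-0.09  0.23 -0
[... 439 characters left out ...]
20 [-0.09  0.23 -0.14  1.2   0.   -0.62]
mat 150 [-0.09  0.23 -0.14  1.2   0.   -1.14]
can -180 [-0.58  0.59 -0.08  0.91  0.   -2.15]
can -150 [-0.58  0.59 -0.08  0.91  0.   -2.67]
can -120 [-0.58  0.59 -0.08  0.91  0.    3.09]
can -90 [-0.58  0.59 -0.08  0.91  0.    2.56]
can -60 [-0.58  0.59 -0.08  0.91  0.    2.04]
can -30 [-0.58  0.59 -0.08  0.91  0.    1.52]
can 0 [-0.58  0.59 -0.08  0.91  0.    0.99]
can 30 [-0.58  0.59 -0.08  0.91  0.    0.47]
can 60 [-0.58  0.59 -0.08  0.91  0.   -0.06]
can 90 [-0.58  0.59 -0.08  0.91  0.   -0.58]
can 120 [-0.58  0.59 -0.08  0.91  0.   -1.1 ]
can 150 [-0.58  0.59 -0.08  0.91  0.   -1.63]
[[ 0.44  0.    0.9 ]
 [-0.9  -0.    0.44]
 [ 0.   -1.    0.  ]]
```

Run:
```python
from h import *
bot.move_pose([.577,-.289,.3],quat(np.radians(60)))
ke,im=snap("wrist","can1"); 
bot.move_pose([.577,-.289,.3],quat(np.radians(-30)))
ke,im=snap("wrist","can2"); 
bot.move_pose([.522,.261,.36],quat(np.radians(93)))
ke,im=snap("wrist","tray1");print(bot.read_clock())
for t in ("upper_tray","lower_tray","lid","tray_handle","lid_bar"): print(t,bot.search_frame("wrist",t))
```

```text
6.0833
upper_tray [{'bbox': [315.0, 229.9, 146.1, 134.6], 'confidence': 0.61}, {'bbox': [223.0, 103.4, 118.0, 124.0], 'confidence': 0.58}, {'bbox': [220.2, 88.0, 123.0, 127.3], 'confidence': 0.39}]
lower_tray [{'bbox': [221.2, 86.5, 125.7, 128.9], 'confidence': 0.86}, {'bbox': [226.2, 102.0, 116.6, 125.2], 'confidence': 0.23}]
lid []
tray_handle [{'bbox': [224.3, 103.0, 116.9, 126.1], 'confidence': 0.73}, {'bbox': [317.5, 227.5, 142.5, 136.0], 'confidence': 0.7}]
lid_bar []
```

View pics/can1.png

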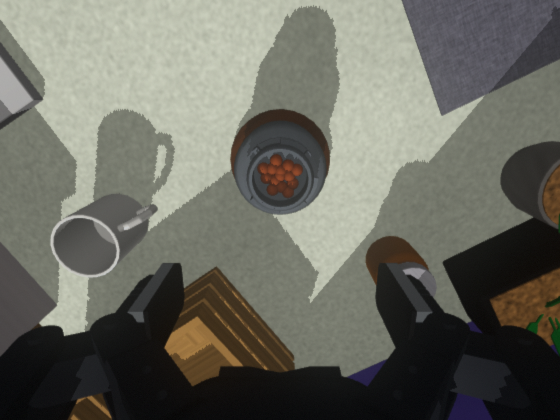

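View pics/can2.png

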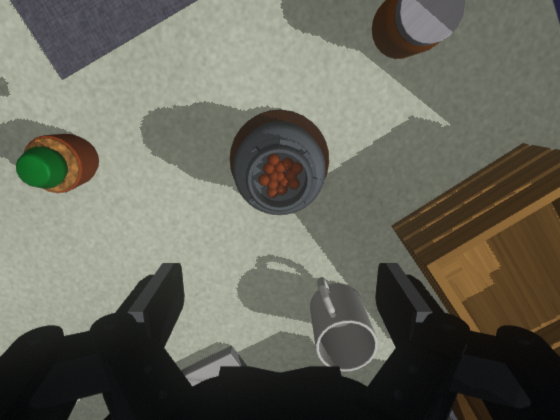

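View pics/tray1.png

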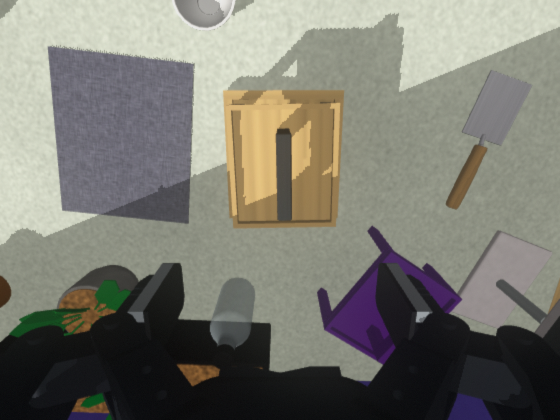

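Run:
```python
import cv2,numpy as np
a=cv2.imread("pics/can1.png")[100:225,220:340];b=cv2.imread("pics/can2.png")[100:225,220:340]
cv2.imwrite("pics/canz.png",cv2.resize(np.hstack([a,b]),None,fx=3.3,fy=3.3,interpolation=cv2.INTER_CUBIC))
cv2.imwrite("pics/trayz.png",cv2.resize(cv2.imread("pics/tray1.png")[80:240,210:360],None,fx=3.7,fy=3.7,interpolation=cv2.INTER_CUBIC))
```

```text
(no output)
```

View pics/canz.png

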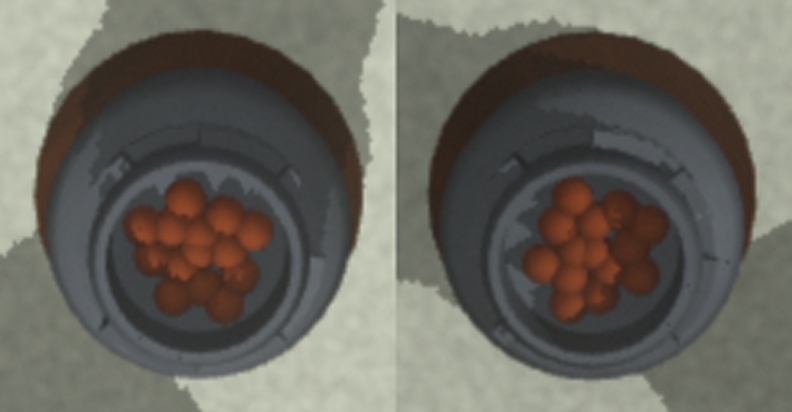

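View pics/trayz.png

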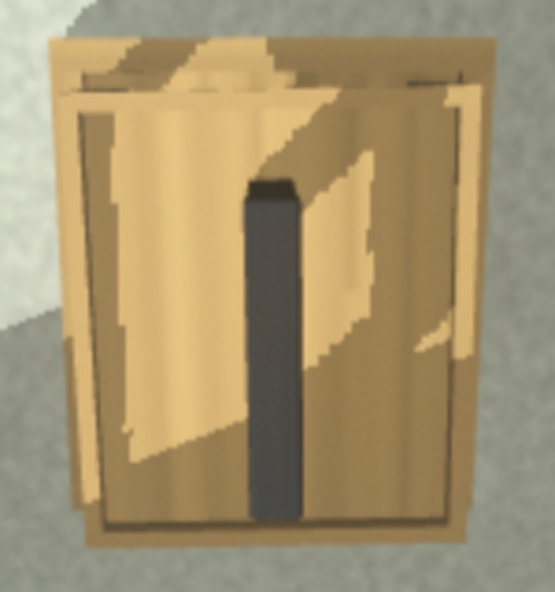

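Run:
```python
from h import *
def ld(n): d=np.load(f"pics/{n}.npz");return d['K'],d['E']
for n,u in (("can1",198),("can2",196)):
    ke=ld(n); f=lambda x,y:back(ke,(220+x/3.3,100+y/3.3),.121)
    print(n,f(u,260)[:2],np.linalg.norm(f(u-105,260)-f(u+105,260)),np.linalg.norm(f(u-90,260)-f(u+90,260)), np.linalg.norm(f(u,167)-f(u,353)))
    g=lambda x,y:back(ke,(220+x/3.3,100+y/3.3),.0)
    print(" foot", g(u,200)[:2])
ke=ld("tray1"); f=lambda x,y,z:back(ke,(210+x/3.7,80+y/3.7),z)[:2]
def show(n,pts,z):
    P=np.array([f(*p,z) for p in pts]);print(n,P.mean(0).round(4),[round(float(np.linalg.norm(P[i]-P[i-1])),4) for i in range(4)],
     [round(float(np.degrees(np.arctan2(*(P[j]-P[i])[::-1]))),1) for i,j in((0,1),(3,2),(0,3),(1,2))])
show("handle",[(244,198),(301,198),(302,520),(250,520)],.162)
show("upper",[(60,92),(482,85),(466,543),(86,548)],.110)
show("lower",[(50,38),(496,38),(470,510),(74,510)],.022)
```

```text
can1 [ 0.57387136 -0.28913492] 0.06326001911520708 0.054222873527272765 0.05741330169049896
 foot [ 0.57669713 -0.29056038]
can2 [ 0.57538603 -0.28893392] 0.06330435472317998 0.054260875476641705 0.057454254480862575
 foot [ 0.5737873  -0.29165203]
handle [0.5237 0.2648] [0.0937, 0.0156, 0.0937, 0.0154] [92.9, 92.9, 3.8, 3.7]
upper [0.524  0.2652] [0.1502, 0.1295, 0.1505, 0.1305] [93.8, 93.7, 3.6, 4.0]
lower [0.525 0.266] [0.1861, 0.1655, 0.1861, 0.1649] [92.9, 92.9, 3.1, 2.9]
```

Run:
```python
from h import *
q=quat(np.radians(93.7))
bot.move_pose([.5237,.264,.2],q)
bot.move_linear([.5237,.264,.133],.15)
bot.set_gripper(0.0,60)
print(bot.read_gripper_width(),bot.read_ft_force(),bot.read_position())
bot.move_linear([.5237,.264,.145],.08)
bot.wait(.2);print(bot.read_ft_force(),bot.read_moment(),bot.read_clock())
snap("wrist","lift1");snap("scene","lift1s")
```

```text
0.17863819048182178 [-0.67706934  1.98421219  3.05165789] [0.52388577 0.26436692 0.13328626]
[ 1.40509906 -0.51847102 -3.65576188] [-0.02086285  0.02245741 -0.05598886] 8.7583
```

View pics/lift1.png

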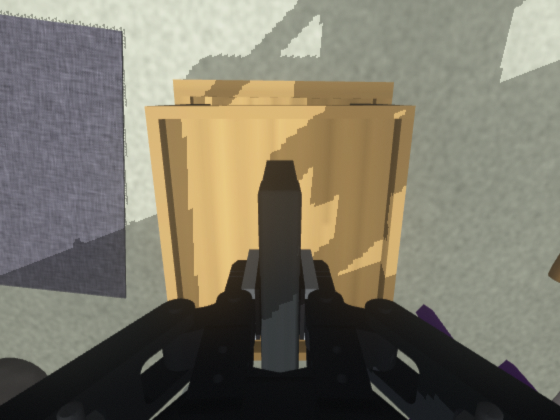

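View pics/lift1s.png

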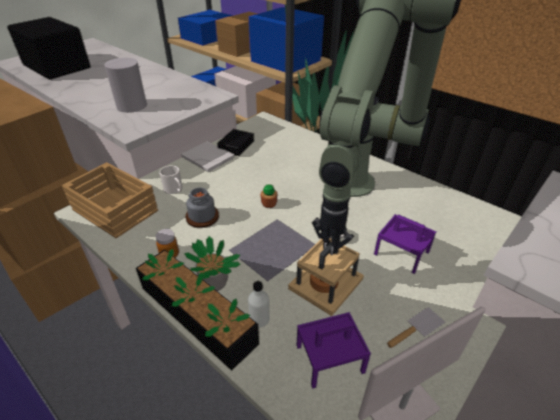

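Run:
```python
from h import *
bot.move_linear([.5237,.264,.24],.2)
bot.move_linear([.521,.025,.24],.3)
bot.move_linear([.521,.025,.14],.2)
print(bot.move_linear([.521,.025,.118],.04,until_force=5),bot.read_position())
bot.set_gripper(0.5)
p=bot.read_position()
bot.move_linear([p[0],p[1],.25],.25)
bot.set_gripper(1.0)
bot.move_linear([.522,.264,.30],.3)
snap("wrist","lid1");snap("scene","lid1s");print(bot.read_clock())
print(bot.search_frame("wrist","lid"));print(bot.search_frame("wrist","lid_bar"))
```

```text
True [0.52157124 0.0250644  0.12313683]
14.1583
[{'bbox': [240.2, 129.6, 72.6, 79.9], 'confidence': 0.63}, {'bbox': [213.2, 88.4, 136.3, 140.9], 'confidence': 0.48}]
[{'bbox': [238.5, 129.7, 76.5, 78.0], 'confidence': 0.79}]
```

View pics/lid1.png

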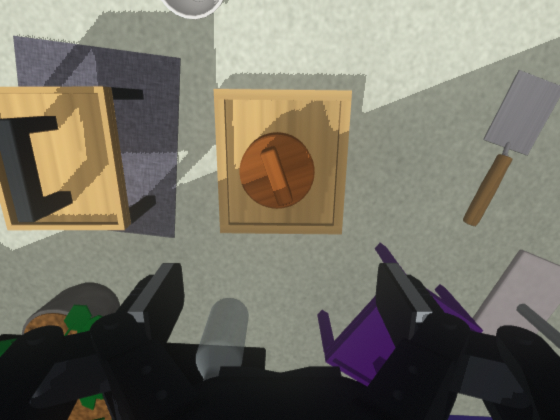

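View pics/lid1s.png

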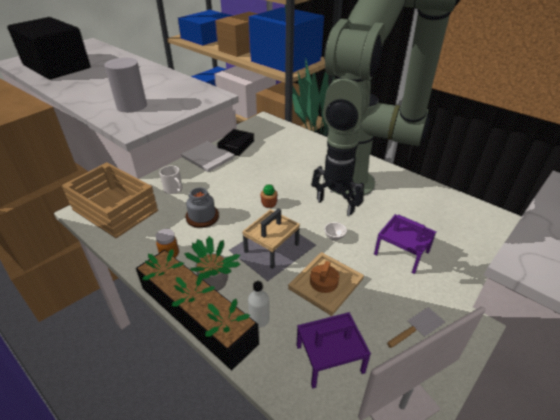

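Run:
```python
import cv2,numpy as np
cv2.imwrite("pics/lidz.png",cv2.resize(cv2.imread("pics/lid1.png")[80:240,205:360],None,fx=3.7,fy=3.7,interpolation=cv2.INTER_CUBIC))
```

```text
(no output)
```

View pics/lidz.png

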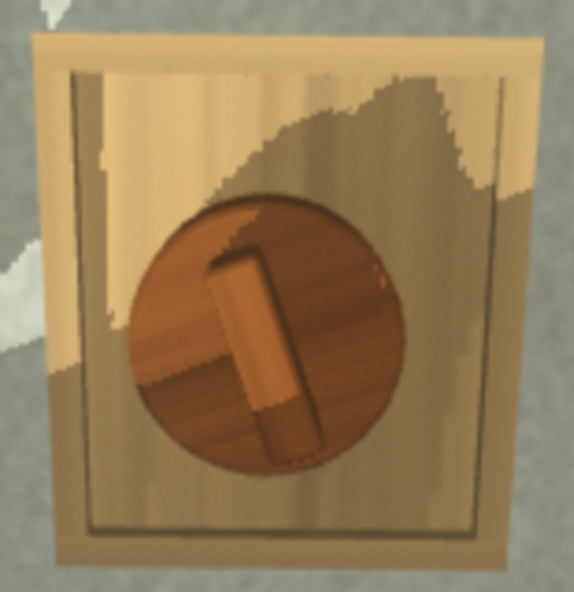

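Run:
```python
from h import *
d=np.load("pics/lid1.npz");ke=d['K'],d['E']
f=lambda x,y,z:back(ke,(205+x/3.7,80+y/3.7),z)[:2]
P=np.array([f(*p,.0755) for p in [(208,272),(257,256),(323,440),(272,462)]])
print("bar",P.mean(0),[round(float(np.linalg.norm(P[i]-P[i-1])),4) for i in range(4)],
     [round(float(np.degrees(np.arctan2(*(P[j]-P[i])[::-1]))),1) for i,j in((0,1),(3,2),(0,3),(1,2))])
print("disc",f(267,337,.0455),np.linalg.norm(f(129,337,.0455)-f(405,337,.0455)))
for p in [(35,34),(544,40),(506,570),(56,565)]: print(f(*p,.022))
P=np.array([f(*p,.022) for p in [(35,34),(544,40),(506,570),(56,565)]]);print(P.mean(0))
```

```text
bar [0.52750338 0.25978117] [0.0627, 0.0155, 0.0608, 0.0175] [111.7, 118.0, 21.4, 23.2]
disc [0.52667435 0.2599209 ] 0.09083722088321994
[0.43666501 0.17875197]
[0.42790446 0.34375705]
[0.61330006 0.35368684]
[0.62200336 0.18761125]
[0.52496822 0.26595178]
```

Run:
```python
from h import *
q=quat(np.radians(112.5))
bot.move_pose([.527,.2597,.13],q)
bot.move_linear([.527,.2597,.0485],.15)
bot.set_gripper(0.0,60)
print(bot.read_gripper_width(),bot.read_ft_force(),bot.read_position())
bot.move_linear([.527,.2597,.13],.15)
bot.wait(.1)
print(bot.read_ft_force(),bot.read_moment(),bot.read_clock())
snap("wrist","grip1")
```

```text
0.20136848784565137 [-0.22266283  0.04312281  4.26801662] [0.52740751 0.25983108 0.04895429]
[-0.25695735  0.57496687 -1.18026118] [ 0.04666294  0.03162183 -0.04070564] 17.0833
```

View pics/grip1.png

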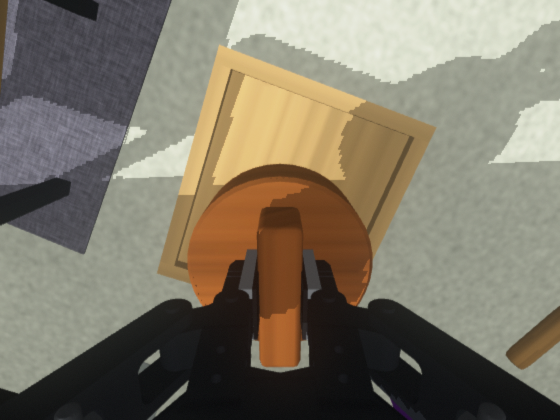

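Run:
```python
from h import *
d=np.load("pics/grip1.npz");ke=d['K'],d['E'];im=d['im']
cv2.imwrite("pics/gripz.png",cv2.resize(im[150:380,180:380,::-1],None,fx=2.6,fy=2.6,interpolation=cv2.INTER_CUBIC))
p=bot.read_position();q=bot.read_tool_rot();T=R.from_quat(np.r_[q[1:],q[0]]).as_matrix()
g=lambda u,v,z:(T.T@(back(ke,(u,v),z)-p)).round(4)
print(g(280,208,.157),g(280,366,.157)); print(g(280,180,.127),g(280,165,.127),g(188,260,.127),g(372,260,.127))
```

```text
[ 0.0004 -0.0284  0.0406] [ 0.0005 -0.0286 -0.0305]
[0.0005 0.0016 0.044 ] [0.0004 0.0016 0.0507] [-0.044   0.0015  0.0043] [0.045  0.0015 0.0043]
```

View pics/gripz.png

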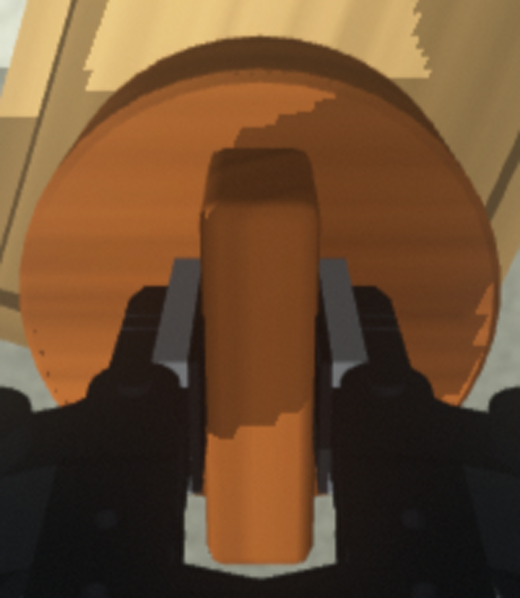

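```bash
python3 - <<'E'
from h import *
bot.move_linear([.527,.2597,.235],.25)
bot.move_linear([.575,-.289,.235],.35)
bot.move_linear([.575,-.289,.185],.15,rotation=quat(np.radians(80)))
bot.wait(.1);print(bot.read_ft_force(),bot.read_position())
r=bot.move_linear([.575,-.289,.136],.04,until_force=3)
bot.wait(.1)
p=bot.read_position();print(r,p,"lid z",p[2]-.0365,bot.read_ft_force(),bot.read_moment(),bot.read_clock())
snap("wrist","pl1");snap("scene","pl1s")
E
python3 - <<'E'
import cv2
cv2.imwrite("pics/pl1z.png",cv2.resize(cv2.imread("pics/pl1s.png")[150:250,140:260],None,fx=6,fy=6,interpolation=cv2.INTER_CUBIC))
E
```

```text
[ 0.0989852   0.71705459 -1.87734011] [ 0.57554267 -0.28879215  0.18591249]
False [ 0.57485617 -0.28896725  0.13612259] lid z 0.09962258905967913 [-2.20728831  0.45671627 -2.49616828] [ 0.05325877  0.25395044 -0.02589127] 21.7167
```

View pics/pl1.png

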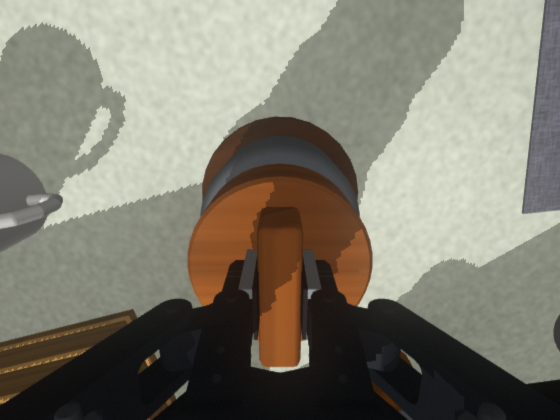

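View pics/pl1z.png

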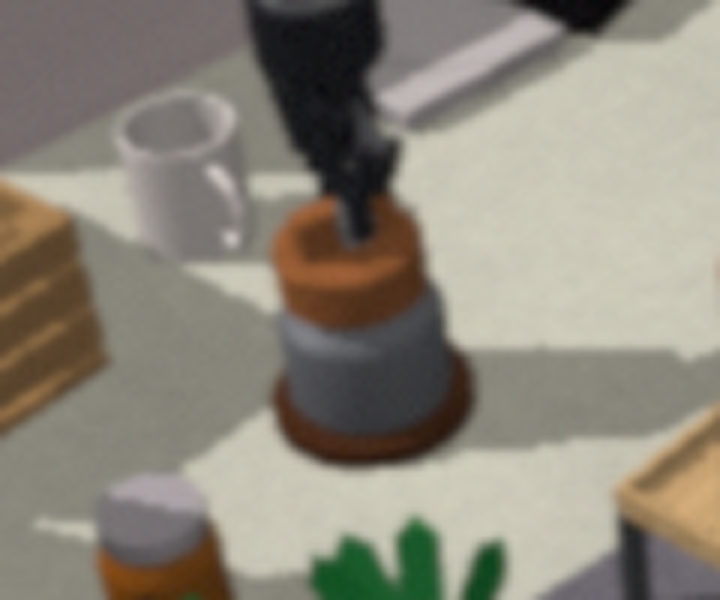

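Run:
```python
from h import *
bot.set_gripper(0.26,20); bot.wait(.2)
print(bot.read_gripper_width(),bot.read_ft_force(),bot.read_moment(),bot.read_position())
ke,im=snap("wrist","drop1")
p=[.575,-.289,.1365]
for a in (60,40,20,0,-15):
    bot.move_linear(p,.15,rotation=quat(np.radians(a)))
    m=bot.read_moment()
    print(a,bot.read_ft_force().round(2),m.round(3),bot.read_clock())
    if abs(m[2]+.026)>1.2: break
snap("wrist","turn1")
```

```text
0.25874786549631085 [0.2254431  0.40877947 1.21225173] [-0.01134405  0.00900255  0.00156004] [ 0.57526391 -0.28913954  0.13629182]
60 [ 0.12 -0.09  0.24] [-0.054  0.016  0.046] 22.7917
40 [ 0.56 -0.06  0.3 ] [ 0.008 -0.043  0.005] 23.2917
20 [-0.07  0.34 -0.56] [ 0.067 -0.057 -0.006] 23.7917
0 [ 1.71  1.19 -1.82] [-0.096 -0.751  1.434] 24.2917
```

View pics/drop1.png

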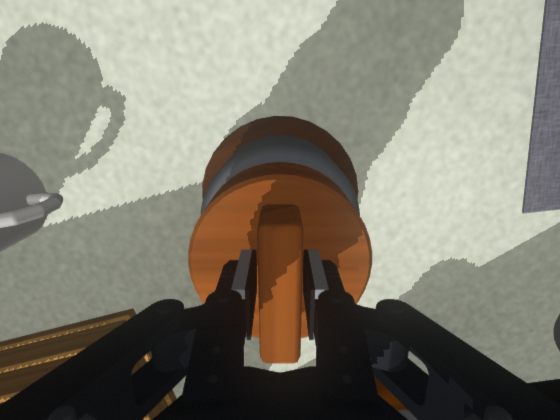

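View pics/turn1.png

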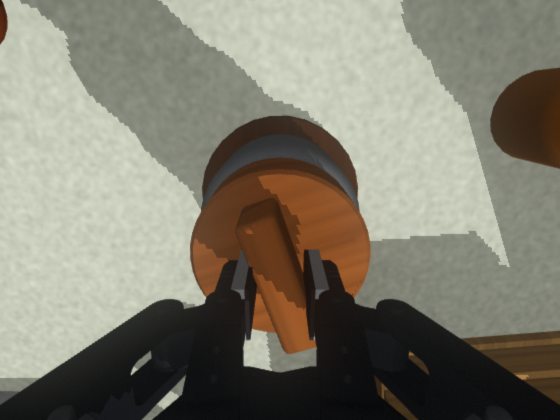

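Run:
```python
from h import *
p=[.575,-.289,.133]
bot.move_linear(p,.1,rotation=quat(np.radians(19)))
print(bot.read_ft_force().round(2),bot.read_moment().round(3))
bot.set_gripper(0.0,50);bot.wait(.1)
print(bot.read_gripper_width(),bot.read_ft_force().round(2),bot.read_moment().round(3),bot.read_position())
snap("wrist","home0")
for a in (15,11,7):
    bot.move_linear(p,.1,rotation=quat(np.radians(a)));bot.wait(.05)
    m=bot.read_moment();print(a,bot.read_ft_force().round(2),m.round(3))
    if abs(m[2])>1.8: break
snap("wrist","home1");print(bot.read_clock())
```

```text
[0.58 0.03 0.02] [0.033 0.016 0.002]
0.2012467785922581 [ 2.42  1.39 -0.03] [ 0.239 -0.532  0.173] [ 0.57547805 -0.28894502  0.13324937]
15 [2.91 0.47 2.47] [ 0.182 -0.631  1.854]
25.5417
```

View pics/home1.png

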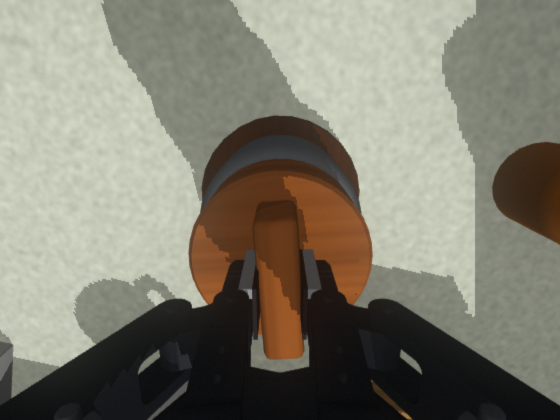

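Run:
```python
from h import *
bot.move_linear([.575,-.289,.133],.1,rotation=quat(np.radians(18)))
bot.set_gripper(0.3,30)
bot.move_linear([.575,-.289,.18],.15)
bot.set_gripper(0.0)
bot.wait(.1);f0=bot.read_ft_force()
r=bot.move_linear([.575,-.289,.154],.03,until_force=3)
print(r,bot.read_position(),bot.read_ft_force()-f0)
bot.move_linear([.575,-.289,.25],.2)
snap("wrist","home2");snap("scene","home2s");snap("top","home2t");print(bot.read_clock())
```

```text
True [ 0.57483495 -0.28891522  0.15751268] [-0.65564265  0.53223287  5.12336364]
28.45
```

View pics/home2.png

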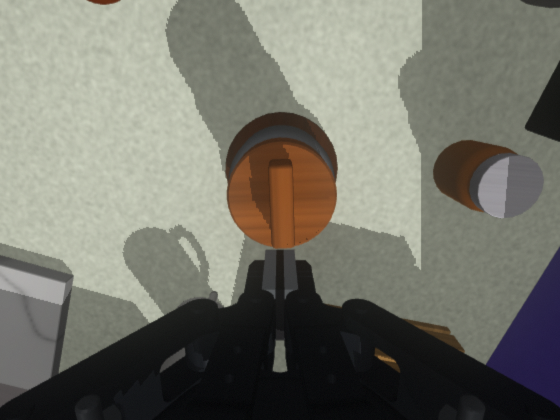

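Run:
```python
import cv2
cv2.imwrite("pics/h2z.png",cv2.resize(cv2.imread("pics/home2s.png")[160:240,150:310],None,fx=5,fy=5,interpolation=cv2.INTER_CUBIC))
```

```text
(no output)
```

View pics/h2z.png

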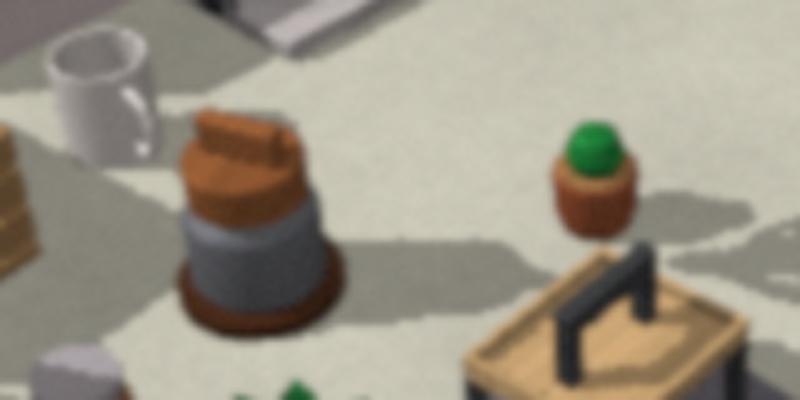

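Run:
```python
from h import *
q=quat(np.radians(93.7))
bot.set_gripper(1.0)
bot.move_linear([.521,.025,.25],.3,rotation=q)
ke,im=snap("wrist","mat1")
bot.move_linear([.521,.025,.1235],.15)
bot.set_gripper(0.0,60)
print(bot.read_gripper_width(),bot.read_position(),bot.read_clock())
bot.move_linear([.521,.025,.24],.2)
bot.move_linear([.5245,.265,.24],.3,rotation=quat(np.radians(93.2)))
bot.move_linear([.5245,.265,.155],.2)
bot.wait(.1);print(bot.read_ft_force(),bot.read_clock())
snap("wrist","back1")
```

```text
0.17524728496798872 [0.52119715 0.02518045 0.12384132] 32.3917
[ 0.52883976 -0.09311089 -2.14204356] 34.75
```

View pics/back1.png

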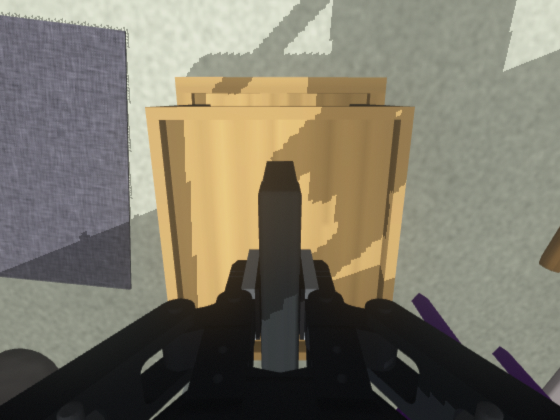

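Run:
```python
from h import *
print(bot.move_linear([.5245,.2655,.127],.04,until_force=5),bot.read_position())
bot.set_gripper(0.5)
p=bot.read_position()
bot.move_linear([p[0],p[1],.30],.2)
bot.set_gripper(1.0)
bot.move_linear([p[0],p[1],.36],.2)
bot.wait(.2)
snap("wrist","fin1");snap("top","fin1t");snap("scene","fin1s");print(bot.read_clock(),bot.read_ft_force())
cv2.imwrite("pics/fin1z.png",cv2.resize(cv2.imread("pics/fin1.png")[80:240,210:360],None,fx=3.7,fy=3.7,interpolation=cv2.INTER_CUBIC))
```

```text
True [0.5242079  0.26539774 0.13384178]
38.0083 [0.18097981 0.55585398 0.6514683 ]
```

View pics/fin1z.png

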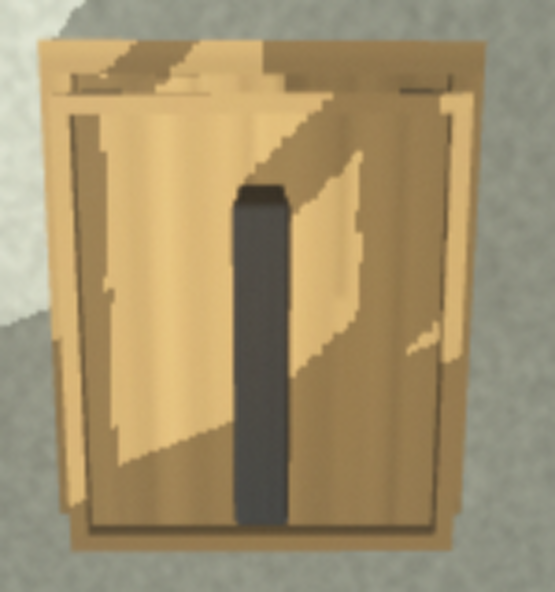

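View pics/fin1s.png

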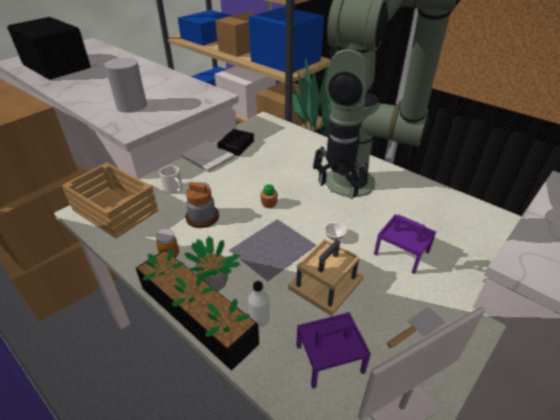

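View pics/fin1t.png

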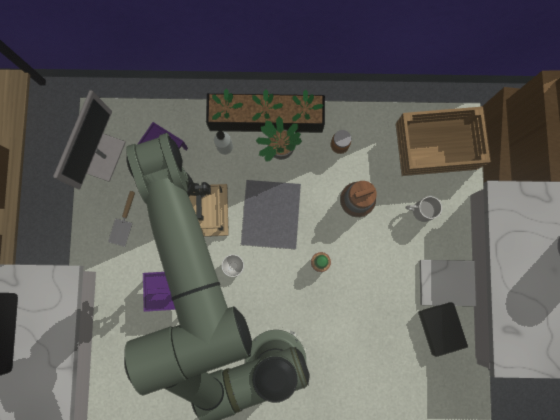

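The tray is seated squarely inside the raised edge (feet contact at TCP z 0.1338, expected 0.133). The lid is home and nothing else has moved.

Run:
```python
from h import *
bot.close_job();print(bot.read_clock())
```

```text
the job is handed in; nothing more can be done
the job is handed in; nothing more can be done
```

I finished the task and handed it in at about 38 s of the 72 s allowed. The lid is screwed home on the canister and the upper tray is back on the lower tray. The hand-in gives no verdict.

- **Upper tray to the mat:** I lifted it by the handle and stood it on the felt mat. The feet touched at the expected height, and the pictures showed it upright.
- **Lid onto the canister:** When lowered, the lid went straight into the thread gaps, at about 99.6 mm. The counter-clockwise turn was therefore not needed, and I skipped it.
- **Tightening:** I turned the lid about 62° clockwise to a hard stop, first holding it loosely and then with a firm grip. Resistance at the stop was about 1.85 N m.
- **Height check:** Touching the top of the grip bar put the lid's origin at 94.0 mm, which is fully home.
- **Upper tray put back:** It sits square inside the raised edge, and the wrist picture shows it about where it started. Contact came 0.8 mm above the nominal height.
- **End state:** The gripper was open and clear above the rack. Comparing the before and after pictures by eye, none of the other things appear to have moved.

The top and wrist cameras disagreed by 2 to 3 mm on positions. I relied on the wrist camera, and the grasps and fits agreed with it.

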